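# Snap a controller board onto its standoffs

## Task

Draw the green circuit board out of the blue card carrier and set it down flat on the free worktop; let go, then take it again so that you can fit it into the control unit with its black relay end next to the tall white housing. Lower it gently over the four snap standoffs and press it down evenly, keeping it level, until every standoff has clicked through its hole and the board sits fully home; then let go. Leave the thread cone, the tape measure and the grey weight where they stand.

Things in the scene. Friction and masses are not known exactly. Their poses are not given: they have to be found in the camera images.
- board: Green circuit board, 150 x 90 x 6 mm, about 0.22 kg, four 14 mm square through holes. Origin: centre of its underside; x along its length (relay at the -x end), y across its width, z up out of the component side. Centre of mass up to 12 mm from the origin, towards the relay. A 12 mm high green terminal block stands at x = +62 mm. Starts component side up in the carrier, relay end out of the mouth.
- relay (a point): Top centre of the board's black relay block: 28 mm along the board's x, 30 mm across y, 30 mm tall above the board's top face; at (-57, 0, 36) mm in the board's frame. It stands free outside the carrier at the start.
- heat_sink (a point): Top centre of the silver finned heat sink in the middle of the board: 50 mm along the board's x, 36 mm across y, 24 mm tall above the board's top face; at (0, 0, 30) mm in the board's frame. Its outer sides across the 36 mm are flat and firm to grip. Under the carrier's roof at the start.
- carrier: Blue box-shaped card carrier, fixed. Origin: on the worktop under the stored board's centre; x points from the open mouth inwards, z up. Floor 6 mm thick (board lies on it), 96 mm wide inside, 108 outside, roof 49 to 54 mm above the worktop. Floor, walls and roof run from the mouth at x = -21 mm to the back wall at x = +78 mm. The board slides out towards -x, wholly clear after 105 mm.
- unit: Control unit, fixed: low grey tray (172 x 118 mm, rim 16 mm high) with four white snap standoffs; at its -x end a white housing 130 mm tall, 52 x 118 mm, face at x = -82 mm. Origin: on the worktop under the centre of the standoffs; x away from the housing, z up. The fitted board's axes are parallel to the unit's (relay end 7 mm from the housing), its underside 24 mm above the worktop.
- hole_a (a point): Centre of the board's square hole at the -x (relay/housing) end, +y side, on the underside of the board, at (-62, +32) mm in the board's frame.
- hole_b (a point): Centre of the board's square hole at the -x (relay/housing) end, -y side, on the underside of the board, at (-62, -32) mm in the board's frame.
- hole_c (a point): Centre of the board's square hole at the +x end, +y side, on the underside of the board, at (+62, +32) mm in the board's frame.
- hole_d (a point): Centre of the board's square hole at the +x end, -y side, on the underside of the board, at (+62, -32) mm in the board's frame.
- post_a (a point): Centre of the standoff's shoulder at the -x (relay/housing) end, +y side: (-62, +32) mm in the unit's frame, 24 mm up; hole_a belongs here. On it an arrow head 20 mm tall with two prongs springing along x: 8 mm wide along x at the tip, 18 mm at the barbs 8.5 mm up; 10 mm along y. To click takes 2.5 to 4 N a head, 10 to 16 N for all four at once; the barbs then spring out over the board and hold it down.
- post_b (a point): Centre of the standoff's shoulder at the -x (relay/housing) end, -y side: (-62, -32) mm in the unit's frame, 24 mm up; hole_b belongs here. On it an arrow head 20 mm tall with two prongs springing along x: 8 mm wide along x at the tip, 18 mm at the barbs 8.5 mm up; 10 mm along y. To click takes 2.5 to 4 N a head, 10 to 16 N for all four at once; the barbs then spring out over the board and hold it down.
- post_c (a point): Centre of the standoff's shoulder at the +x end, +y side: (+62, +32) mm in the unit's frame, 24 mm up; hole_c belongs here. On it an arrow head 20 mm tall with two prongs springing along x: 8 mm wide along x at the tip, 18 mm at the barbs 8.5 mm up; 10 mm along y. To click takes 2.5 to 4 N a head, 10 to 16 N for all four at once; the barbs then spring out over the board and hold it down.
- post_d (a point): Centre of the standoff's shoulder at the +x end, -y side: (+62, -32) mm in the unit's frame, 24 mm up; hole_d belongs here. On it an arrow head 20 mm tall with two prongs springing along x: 8 mm wide along x at the tip, 18 mm at the barbs 8.5 mm up; 10 mm along y. To click takes 2.5 to 4 N a head, 10 to 16 N for all four at once; the barbs then spring out over the board and hold it down.
- thread_cone: Bystander: red sewing-thread cone, 60 x 62 mm, 100 mm tall, standing; origin at the centre of its underside, z up.
- tape_measure: Bystander: yellow pocket tape measure standing on its edge, 29 x 77 mm, 58 mm tall; origin at the centre of its underside, long side along its y.
- weight: Bystander: grey metal loading weight with a knob, 45 mm across, 46 mm tall; origin at the centre of its underside.

How it is judged:
By the outcome, as a careful person would: the job done as asked, in the order asked, and still so for the second after the job is handed in, with the robot touching nothing.
It also fails if it takes over 53 s, if anything falls off the work surface, if the arm or the gripper's body presses on something with over 40 N, if the wrist force passes 120 N, or if a joint passes its speed limit or range.

## Robot

A 6-joint arm with a two-finger parallel gripper is mounted at the origin on a cart in front of the work surface, level with it; the furniture and walls round the work are solid. World frame = base frame: x ahead of the robot, y to its left, z up, the work surface at z = 0. Lengths are in m, angles in rad, forces in N, time in s.
With the tool pointing down it reaches from about 0.25 to 0.725 m from the base axis. Payload 4 kg.
Tool frame: the origin (TCP) lies between the finger pads; the fingertips stand 8 mm ahead of it and the grasp point (between the pads) lies 11 mm behind it; z points along the fingers, y is the direction in which the jaws open and shut (so a half turn about z gives the same grasp; the last joint's range is limited). The gripper opens to 85 mm and grips with 20 to 120 N. Pads are 22 mm wide; open, the fingers measure 114 mm over their backs; the gripper's body (76 mm by 85 mm) begins 54 mm behind the grasp point. The pads swing forward as they close: fully open they stand 13 mm farther back than shut.
Start: joints at [1.156, 0.241, 0.005, 1.335, 0, 1.571], TCP at [0.202, 0.458, 0.239] pointing down, gripper open.
Joint ranges: [-2.72, 2.72], [-1.05, 1.87], [-1.09, 1.28], [-1.99, 2.15], [-1.42, 1.44], [-3.14, 3.14]. Speed limits (rad/s): [2.79, 2.79, 3.14, 3.14, 3.14, 3.14].

## Interface

Orientations are given as a unit quaternion [x, y, z, w].
In Python, from workcell import * gives the robot as it stands.
- The arm moves only by the tool send_rows, never from a script. Its argument "increments" is a list that holds one entry, the list of rows, each a list of 6 numbers: the shift along the tool's x, y, z in units of 50 mm (1.0 is 50 mm), then the turn, a rotation vector about the tool's x, y, z in units of 10 degrees (1.0 is 10 degrees). In form: [[[x, y, z, ax, ay, az], ...]]. A call has 1 to 8 rows; each row shifts and turns the commanded pose from where the row before left it, along the tool's axes as they then stand; what a row does not reach is not made up. A row lasts 1/8 s, in which the tool goes at most 62.5 mm and 10.7 degrees, less where a joint would pass 70% of its speed; a pose out of reach is approached as far as the arm can. A call with a number of a shift or a turn outside -1 to 1 is refused whole. A call with a gripper value outside its range is refused whole. "grip" is the closure, from 0 (fully open) to 1 (shut), set as the call begins (left out, the last holds). The fingers move at their own pace and stop on an object; the grip force is fixed at half the most. Time passes only in rows, so rows that do not move let the fingers close. It gives the time, the measured TCP pose, the force and the opening at its end, in the units of the state.
- get_obs(): the state, without advancing time (a new reading comes with each control period).
- camera(name): name is "scene" or "top" or "wrist"; returns a dict with "color" (384x512x3 uint8, red, green, blue), "z_map" (384x512 float32, m along the optical axis (not along the pixel's ray), 0 where there is no reading), "intrinsics" (3x3 intrinsics, pixels), "pose" (4x4, takes a point from camera to world coordinates); the wrist camera has in their place "mount" (4x4, takes a point from camera to tool coordinates, whose origin is the TCP and whose axes are the flange's). Camera axes: x right, y down, z forward; pixel columns grow to the right and rows downward; lengths in m; the calibration is good to about 2 mm. The wrist camera is an equidistant fisheye: a pixel r from the principal point sees the ray r / f radians off the axis. A picture is of the moment at which its call begins: read the wrist's pose just before it.
- job_done(): hands the job in, once; it reports no verdict.
The state is a dict: "clock": time; "joint_pos": joint angles; "joint_vel": joint speeds; "tau": joint torques, N m; "eef_pos": TCP position; "tool_rot": TCP orientation; "ft_force": force on the tool from outside, world axes, zero at the start; "ft_torque": the same for the moment, N m; "grip_width": finger opening in m.
Only numpy, scipy, OpenCV 4.12 (cv2) and the standard library are available. Lean on these libraries where they do the work, as an engineer would, in place of code of your own. Each camera call takes 0.05 s, during which the arm holds its last target.

## Working session

There is one attempt and no reset: what is moved stays moved. The work goes in short steps, Python scripts to look and compute and a tool call to move; the robot and the scene stay as the last step left them, time stands still between calls to the robot, and variables do not carry over. Pictures are saved under pics/ and viewed, and the job is handed in when it is done.

Besides the shell and the picture viewer there is one more tool, called after "Call:" by a JSON object that holds its "name" and its "arguments", one argument or row to a line. send_rows: Moves the arm, as the interface text tells. Its arguments: {"type":"object","properties":{"increments":{"type":"array"},"grip":{"type":"number"}},"required":["increments"]}

```bash
ls; mkdir -p pics; cat > h.py <<'E'
from workcell import *
import numpy as np, cv2
from scipy.spatial.transform import Rotation as R
def save(n,img): cv2.imwrite('pics/'+n+'.png',cv2.cvtColor(img,cv2.COLOR_RGB2BGR))
def pix2w(c,u,v,z=None):
    K=c['intrinsics'];d=c['z_map'][int(round(v)),int(round(u))] if z is None else z
    p=np.array([(u-K[0,2])/K[0,0]*d,(v-K[1,2])/K[1,1]*d,d,1]); return (c['pose']@p)[:3]
def cloud(c):
    K=c['intrinsics'];h,w=c['z_map'].shape;v,u=np.mgrid[:h,:w];d=c['z_map']
    p=np.stack([(u-K[0,2])/K[0,0]*d,(v-K[1,2])/K[1,1]*d,d],-1)
    return p@c['pose'][:3,:3].T+c['pose'][:3,3]
def obs():
    o=get_obs();print({k:np.round(o[k],4).tolist() for k in ['clock','joint_pos','eef_pos','tool_rot','ft_force','ft_torque','grip_width']});return o
E
python3 - <<'E'
from h import *
obs()
import pickle
for n in ['scene','top']:
    c=camera(n); save(n+'0',c['color']); print(n,c['intrinsics'].tolist(),np.round(c['pose'],3).tolist()); pickle.dump(c,open(n+'0.pkl','wb'))
o=get_obs();c=camera('wrist');save('wrist0',c['color']);c['o']=o;pickle.dump(c,open('wrist0.pkl','wb'));print(c['intrinsics'],c['mount'])
E
```

```text
pics
{'clock': 0.0, 'joint_pos': [1.156, 0.2414, 0.0038, 1.3352, -0.0, 1.5708], 'eef_pos': [0.2013, 0.457, 0.2384], 'tool_rot': [0.2059, 0.9786, -0.001, -0.0002], 'ft_force': [0.3689, 0.2232, 0.375], 'ft_torque': [-0.0196, -0.0231, -0.0064], 'grip_width': 0.0853}
scene [[409.6796521627259, 0.0, 254.5577980899804], [0.0, 409.6796521627259, 188.51313547937045], [0.0, 0.0, 1.0]] [[0.665, -0.558, 0.497, -0.008], [-0.747, -0.499, 0.44, -0.499], [0.002, -0.663, -0.748, 0.9], [0.0, 0.0, 0.0, 1.0]]
top [[428.78431029320393, 0.0, 253.13386331684367], [0.0, 428.78431029320393, 188.33262000313383], [0.0, 0.0, 1.0]] [[0.006, -0.991, 0.13, 0.391], [-1.0, -0.004, 0.011, -0.018], [-0.01, -0.13, -0.991, 1.318], [0.0, 0.0, 0.0, 1.0]]
[[297.31863964   0.         255.38743085]
 [  0.         297.31863964 192.78319816]
 [  0.           0.           1.        ]] [[ 5.95546993e-05 -9.49281764e-01 -3.14426668e-01  7.94564621e-02]
 [ 9.99999959e-01  1.44795315e-04 -2.47742520e-04  1.72855134e-05]
 [ 2.80704964e-04 -3.14426640e-01  9.49281733e-01 -1.33559264e-01]
 [ 0.00000000e+00  0.00000000e+00  0.00000000e+00  1.00000000e+00]]
```

View pics/scene0.png

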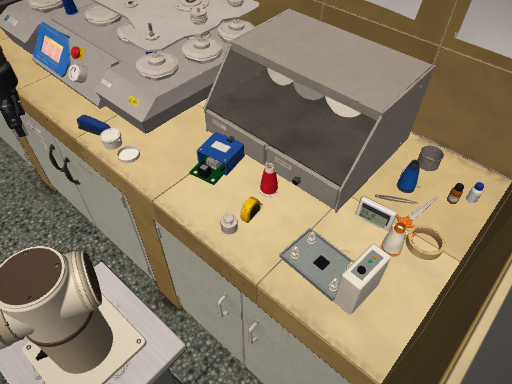

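View pics/top0.png

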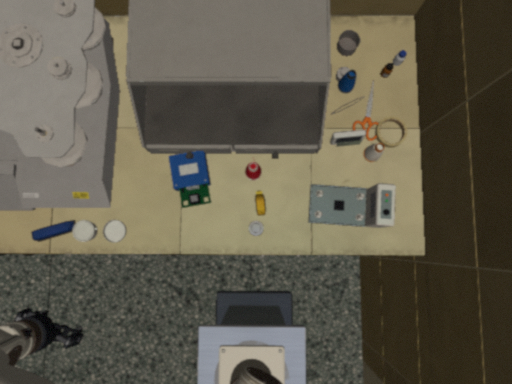

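View pics/wrist0.png

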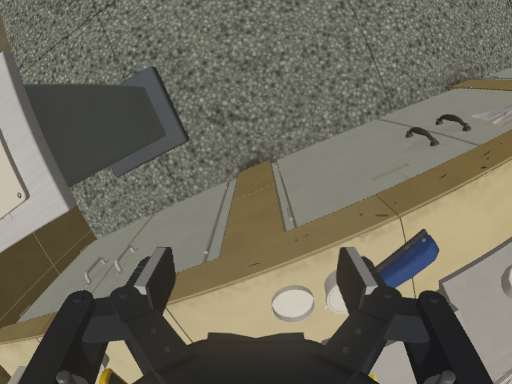

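```bash
python3 - <<'E'
from h import *
import pickle
t=pickle.load(open('top0.pkl','rb'));s=pickle.load(open('scene0.pkl','rb'))
def crop(c,x0,y0,x1,y1,n,k):
    save(n,cv2.resize(c['color'][y0:y1,x0:x1],None,fx=k,fy=k,interpolation=cv2.INTER_CUBIC))
crop(t,160,140,280,245,'tc1',6);crop(t,295,165,415,245,'tc2',6)
crop(s,180,120,300,250,'sc1',4.5);crop(s,265,215,400,320,'sc2',5.5)
P=cloud(t)
for u,v in [(189,168),(193,198),(254,170),(261,204),(256,228),(315,190),(339,205),(383,190),(290,230),(230,220)]: print(u,v,np.round(P[v,u],3))
E
```

```text
189 168 [0.618 0.189 0.049]
193 198 [0.528 0.176 0.045]
254 170 [ 0.604 -0.007  0.096]
261 204 [ 0.509 -0.028  0.062]
256 228 [ 0.439 -0.013  0.041]
315 190 [ 0.558 -0.194  0.005]
339 205 [ 0.511 -0.265  0.017]
383 190 [ 0.543 -0.365  0.135]
290 230 [ 0.435 -0.117 -0.002]
230 220 [0.465 0.067 0.001]
```

View pics/tc1.png

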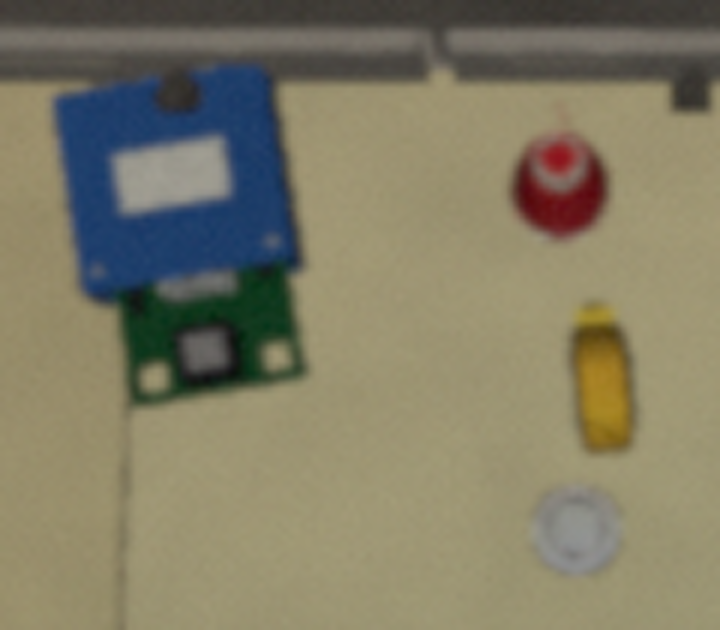

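View pics/tc2.png

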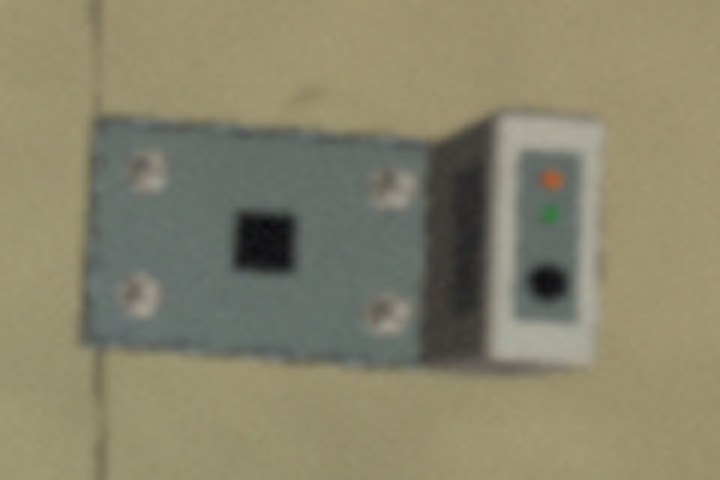

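View pics/sc1.png

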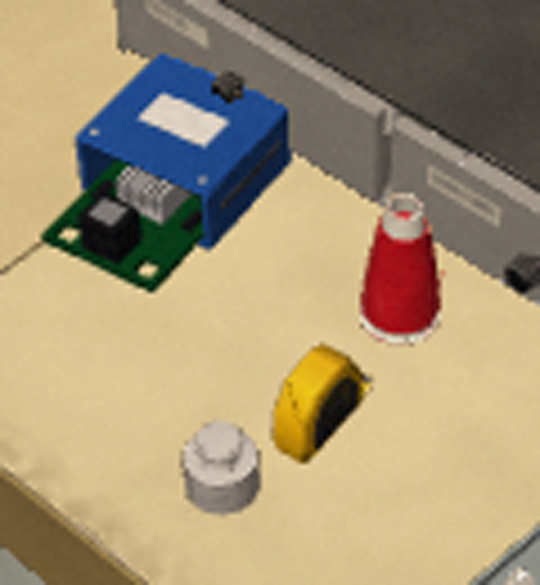

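View pics/sc2.png

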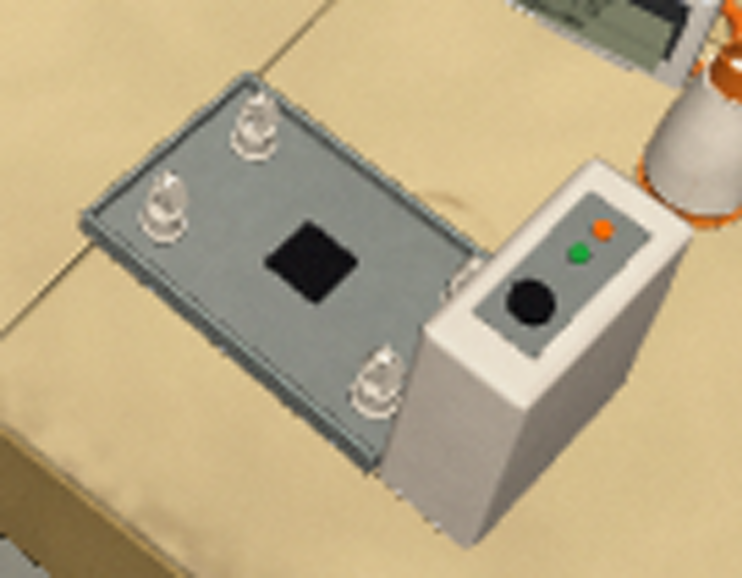

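```bash
cat >> h.py <<'E'
def ray(c,u,v):
    K=c['intrinsics'];d=np.array([(u-K[0,2])/K[0,0],(v-K[1,2])/K[1,1],1]);return c['pose'][:3,3],c['pose'][:3,:3]@d
def atz(c,u,v,z):
    o,d=ray(c,u,v);return o+d*(z-o[2])/d[2]
def tri(rs):
    A=0;b=0
    for o,d in rs:
        d=d/np.linalg.norm(d);M=np.eye(3)-np.outer(d,d);A=A+M;b=b+M@o
    p=np.linalg.solve(A,b);return p,[float(np.linalg.norm((np.eye(3)-np.outer(d,d)/(d@d))@(p-o))) for o,d in rs]
def wray(c,u,v,o):
    K=c['intrinsics'];x=u-K[0,2];y=v-K[1,2];r=np.hypot(x,y)/K[0,0];f=np.arctan2(y,x)
    d=np.array([np.sin(r)*np.cos(f),np.sin(r)*np.sin(f),np.cos(r)])
    Rt=R.from_quat(o['tool_rot']).as_matrix();M=c['mount']
    return Rt@M[:3,3]+np.array(o['eef_pos']),Rt@M[:3,:3]@d
E
python3 - <<'E'
from h import *
import pickle
t=pickle.load(open('top0.pkl','rb'));s=pickle.load(open('scene0.pkl','rb'))
T=lambda x,y,x0,y0,k:((x+.5)/k-.5+x0,(y+.5)/k-.5+y0)
pairs={'relay':((206,352),(113,212)),'holeL':((153,377),(69,234)),'holeR':((276,355),(148,271)),'cornL':((135,405),(43,239)),'cornR':((304,375),(152,291))}
for n,(a,b) in pairs.items():
    ta=T(*a,160,140,6);sb=T(*b,180,120,4.5)
    print(n,np.round(tri([ray(t,*ta),ray(s,*sb)])[0],4),tri([ray(t,*ta),ray(s,*sb)])[1], np.round(atz(t,*ta,.042 if n=='relay' else .012),4),np.round(atz(s,*sb,.042 if n=='relay' else .012),4))
# unit posts: tips at z=.044
pp={'c(top left)':((147,165),(258,97)),'d? (bot left)':((138,292),(166,178)),'b(bot right)':((385,310),(383,350)),'tr':((391,182),None)}
for n,(a,b) in pp.items():
    ta=T(*a,295,165,6); print(n,np.round(atz(t,*ta,.044),4))
    if b: sb=T(*b,265,215,5.5);print(np.round(tri([ray(t,*ta),ray(s,*sb)])[0],4),np.round(atz(s,*sb,.044),4))
P=cloud(t);S=cloud(s)
for nm,C,c in(('t',P,t),('s',S,s)):
  col=c['color'].astype(int)
  m=(col[...,2]>col[...,0]+50)&(C[...,2]>.046)&(C[...,0]>.5)&(C[...,0]<.75)&(abs(C[...,1]-.19)<.1)&(C[...,2]<.06)
  q=C[m]
  print(nm,m.sum(),q[:,2].mean(),cv2.minAreaRect((q[:,:2]*1000).astype(np.float32)))
E
```

```text
relay [0.5282 0.1729 0.0404] [0.001062425561914934, 0.0010624255619149016] [0.5272 0.1733 0.042 ] [0.528  0.1709 0.042 ]
holeL [0.5175 0.2063 0.0051] [0.0007850380166959697, 0.0007850380166959475] [0.5175 0.2046 0.012 ] [0.5129 0.2013 0.012 ]
holeR [0.5295 0.1433 0.0042] [0.00048778308141804363, 0.000487783081418037] [0.5291 0.142  0.012 ] [0.5244 0.1379 0.012 ]
cornL [0.5028 0.2153 0.0055] [0.001142007707049553, 0.0011420077070497141] [0.5031 0.2134 0.012 ] [0.4982 0.2108 0.012 ]
cornR [0.5192 0.1288 0.0036] [0.0006438031386821849, 0.0006438031386821009] [0.5189 0.1275 0.012 ] [0.5138 0.1233 0.012 ]
c(top left) [ 0.5472 -0.2011  0.044 ]
[ 0.548  -0.202   0.0402] [ 0.5459 -0.2036  0.044 ]
d? (bot left) [ 0.4839 -0.1957  0.044 ]
[ 0.4847 -0.1969  0.0387] [ 0.4823 -0.1992  0.044 ]
b(bot right) [ 0.4756 -0.3174  0.044 ]
[ 0.4768 -0.3196  0.0392] [ 0.4752 -0.3216  0.044 ]
tr [ 0.5392 -0.322   0.044 ]
t 836 0.05434800330769473 ((613.6605224609375, 189.1895294189453), (102.37316131591797, 103.8567123413086), 9.910407066345215)
s 673 0.05273452547438356 ((612.2467041015625, 189.18386840820312), (104.7311782836914, 109.25257873535156), 10.12453556060791)
```

```bash
cat >> h.py <<'E'
def plan(xyz,yawy,n,start=None,level=True):
    """rows from start(obs) to target: tool down, tool y axis at yaw yawy deg. prints rounded rows"""
    o=start or get_obs();p=np.array(o['eef_pos']);r=R.from_quat(o['tool_rot'])
    a=np.radians(yawy);y=np.array([np.cos(a),np.sin(a),0]);z=np.array([0,0,-1.]);x=np.cross(y,z)
    rt=R.from_matrix(np.stack([x,y,z],1));xyz=np.array(xyz)
    rows=[]
    for i in range(n):
        k=n-i
        d=r.inv().apply((xyz-p)/k)/.05; w=(r.inv()*rt).as_rotvec()/k; w=np.degrees(w)/10
        row=np.round(np.r_[d,w],2);rows.append(row.tolist())
        p=p+r.apply(row[:3]*.05); r=r*R.from_rotvec(np.radians(row[3:]*10))
    print(rows,'end',np.round(p,4)); return rows
E
python3 - <<'E'
from h import *
plan([.528,.173,.15],100,8)
plan([.528,.173,.15],100,9)
E
```

```text
[[-1.03, -0.32, 0.22, -0.0, -0.0, -0.42], [-1.01, -0.4, 0.22, -0.0, -0.0, -0.42], [-0.98, -0.47, 0.22, -0.0, -0.0, -0.42], [-0.94, -0.54, 0.22, -0.0, -0.0, -0.42], [-0.9, -0.6, 0.22, -0.0, -0.0, -0.42], [-0.85, -0.67, 0.23, -0.0, -0.0, -0.43], [-0.79, -0.73, 0.22, -0.0, -0.0, -0.42], [-0.74, -0.79, 0.23, -0.01, -0.0, -0.43]] end [0.5278 0.1729 0.1498]
[[-0.92, -0.29, 0.2, -0.0, -0.0, -0.38], [-0.9, -0.34, 0.2, -0.0, -0.0, -0.37], [-0.87, -0.4, 0.2, -0.0, -0.0, -0.38], [-0.85, -0.46, 0.2, -0.0, -0.0, -0.37], [-0.81, -0.51, 0.2, -0.0, -0.0, -0.38], [-0.78, -0.57, 0.19, -0.0, -0.0, -0.37], [-0.74, -0.62, 0.2, -0.0, -0.0, -0.38], [-0.7, -0.66, 0.19, -0.0, -0.0, -0.37], [-0.65, -0.7, 0.2, -0.01, -0.0, -0.38]] end [0.5281 0.1732 0.1498]
```

Call:
{"name": "send_rows", "arguments": {
  "increments": [
    [[-0.92,-0.29,0.1,0,0,-0.38],[-0.9,-0.34,0.2,0,0,-0.37],[-0.87,-0.4,0.2,0,0,-0.38],[-0.85,-0.46,0.2,0,0,-0.37],[-0.81,-0.51,0.2,0,0,-0.38],[-0.78,-0.57,0.2,0,0,-0.37],[-0.74,-0.62,0.2,0,0,-0.38],[-0.7,-0.66,0.2,0,0,-0.37]]
  ],
  "grip": 0
}}

```text
clock: 1.15
eef_pos: [0.4931, 0.2038, 0.1637]
tool_rot: [-0.055, 0.998, 0.0, -0.0]
ft_force: [1.0, 0.4, 0.0]
grip_width: 0.0855
```

Call:
{"name": "send_rows", "arguments": {
  "increments": [
    [[-0.65,-0.7,0.2,0,0,-0.38],[0,0,0,0,0,0],[0,0,0,0,0,0]]
  ]
}}

```text
clock: 1.52
eef_pos: [0.5277, 0.1738, 0.1539]
tool_rot: [-0.087, 0.996, 0.0, -0.001]
ft_force: [-0.4, 0.0, 0.2]
grip_width: 0.0853
```

```bash
python3 - <<'E'
from h import *
import pickle
o=obs();c=camera('wrist');save('w1',cv2.resize(c['color'],(800,600)));c['o']=o;pickle.dump(c,open('w1.pkl','wb'))
E
```

```text
{'clock': 1.525, 'joint_pos': [0.3179, 0.4002, 0.0025, 1.1745, 0.0005, 0.1435], 'eef_pos': [0.5277, 0.1738, 0.1539], 'tool_rot': [-0.0871, 0.9962, 0.0001, -0.0008], 'ft_force': [-0.3839, 0.0038, 0.1966], 'ft_torque': [-0.0403, 0.0183, 0.0066], 'grip_width': 0.0853}
```

View pics/w1.png

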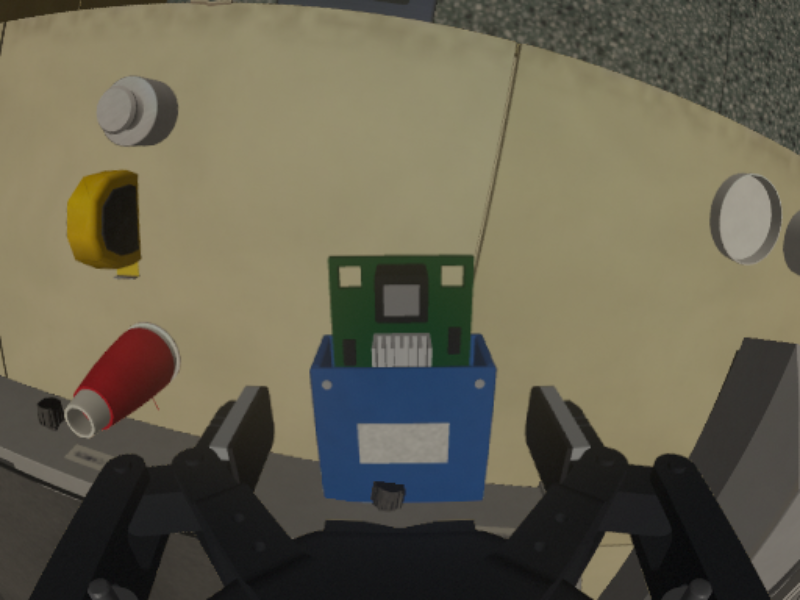

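```bash
cat >> h.py <<'E'
def wz(c,u,v,z):
    o,d=wray(c,u,v,c['o']);return o+d*(z-o[2])/d[2]
E
python3 - <<'E'
from h import *
import pickle
c=pickle.load(open('w1.pkl','rb'))
save('w1c',cv2.resize(c['color'][155:245,190:325],None,fx=5.5,fy=5.5,interpolation=cv2.INTER_CUBIC))
k=512/800
for n,(u,v),z in [('relay',(401,300),.042),('cR',(329,256),.012),('cL',(472.5,255.5),.012),('hR',(350,276),.009),('hL',(452,275),.009),('roofR',(315,368),.054),('roofL',(495,368),.054)]:
    print(n,np.round(wz(c,(u+.5)*k-.5,(v+.5)*k-.5,z),4))
E
```

```text
relay [0.5282 0.174  0.042 ]
cR [0.5175 0.1275 0.012 ]
cL [0.502  0.2139 0.012 ]
hR [0.5288 0.142  0.009 ]
hL [0.5171 0.2044 0.009 ]
roofR [0.5726 0.1324 0.054 ]
roofL [0.555 0.233 0.054]
```

View pics/w1c.png

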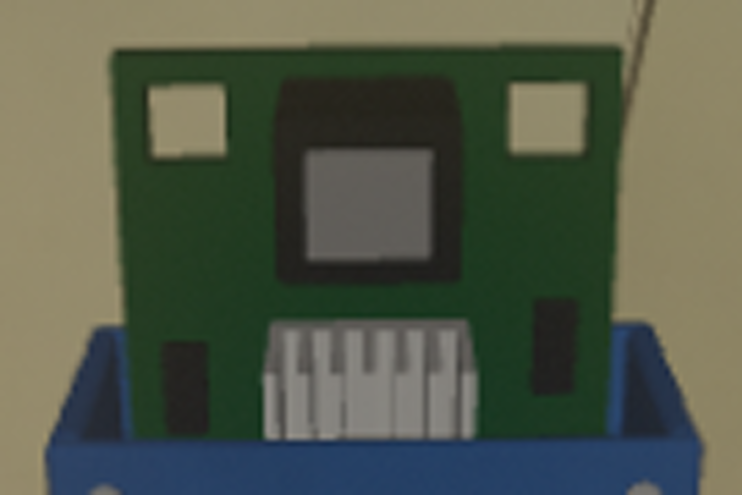

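Call:
{"name": "send_rows", "arguments": {
  "increments": [
    [[0,0,0.9,0,0,0],[0,0,0.9,0,0,0],[0,0,0.6,0,0,0],[0,0,0.22,0,0,0],[0,0,0,0,0,0]]
  ]
}}

```text
clock: 2.2
eef_pos: [0.5278, 0.1745, 0.0235]
tool_rot: [-0.088, 0.996, -0.0, -0.0]
ft_force: [0.2, -0.2, 0.2]
grip_width: 0.0858
```

Call:
{"name": "send_rows", "arguments": {
  "increments": [
    [[0,0,0,0,0,0],[0,0,0,0,0,0],[0,0,0,0,0,0],[0,0,0,0,0,0],[0,0,0,0,0,0]]
  ],
  "grip": 1
}}

```text
clock: 2.82
eef_pos: [0.5289, 0.174, 0.0243]
tool_rot: [-0.087, 0.996, 0.0, 0.001]
ft_force: [-0.7, -0.0, 5.4]
grip_width: 0.0287
```

```bash
python3 - <<'E'
from h import *
import pickle
o=obs();c=camera('wrist');save('w2',cv2.resize(c['color'],(800,600)));c['o']=o;pickle.dump(c,open('w2.pkl','wb'))
E
```

```text
{'clock': 2.825, 'joint_pos': [0.3178, 0.5324, -0.1626, 0.8741, 0.0003, 0.1428], 'eef_pos': [0.5289, 0.174, 0.0243], 'tool_rot': [-0.0874, 0.9962, 0.0003, 0.0008], 'ft_force': [-0.7427, -0.0366, 5.3963], 'ft_torque': [0.1133, 0.115, -0.0911], 'grip_width': 0.0287}
```

View pics/w2.png

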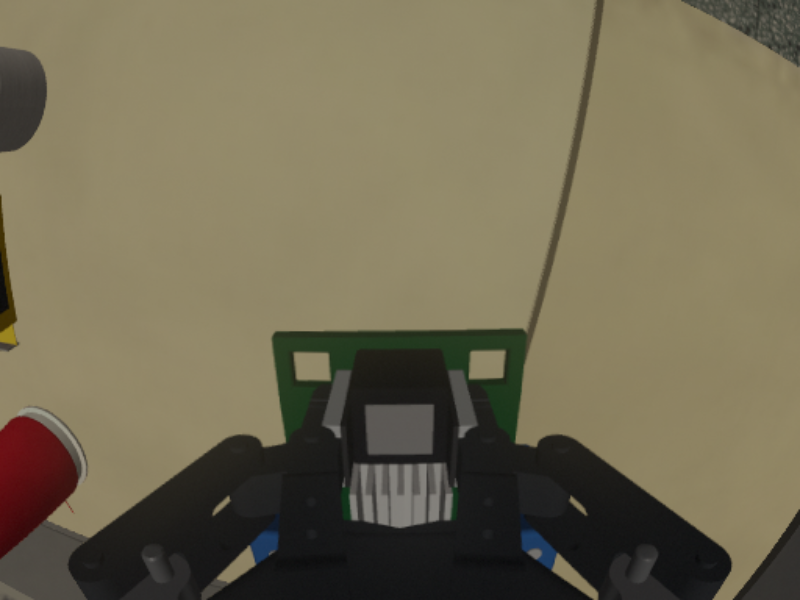

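Call:
{"name": "send_rows", "arguments": {
  "increments": [
    [[0,0,-0.03,0,0,0],[0.3,0,0,0,0,0],[0.5,0,0,0,0,0],[0.5,0,0,0,0,0],[0.5,0,0,0,0,0],[0.4,0,0,0,0,0],[0.3,0,0,0,0,0],[0,0,0,0,0,0]]
  ]
}}

```text
clock: 3.88
eef_pos: [0.4038, 0.1515, 0.0244]
tool_rot: [-0.088, 0.996, -0.0, -0.001]
ft_force: [0.3, -0.5, -1.8]
grip_width: 0.0288
```

```bash
python3 - <<'E'
from h import *
import pickle
o=obs()
for n in ['top','scene']:
    c=camera(n);pickle.dump(c,open(n+'3.pkl','wb'));y,x=(140,160) if n=='top' else (130,120)
    save(n+'3',cv2.resize(c['color'][y:y+100,x:x+130],None,fx=6,fy=6,interpolation=cv2.INTER_CUBIC))
E
```

```text
{'clock': 3.875, 'joint_pos': [0.3591, 0.3378, -0.4973, 0.7377, -0.0001, 0.1837], 'eef_pos': [0.4038, 0.1515, 0.0244], 'tool_rot': [-0.0875, 0.9962, -0.0003, -0.0009], 'ft_force': [0.284, -0.4757, -1.8246], 'ft_torque': [0.0183, 0.08, -0.038], 'grip_width': 0.0288}
```

View pics/top3.png

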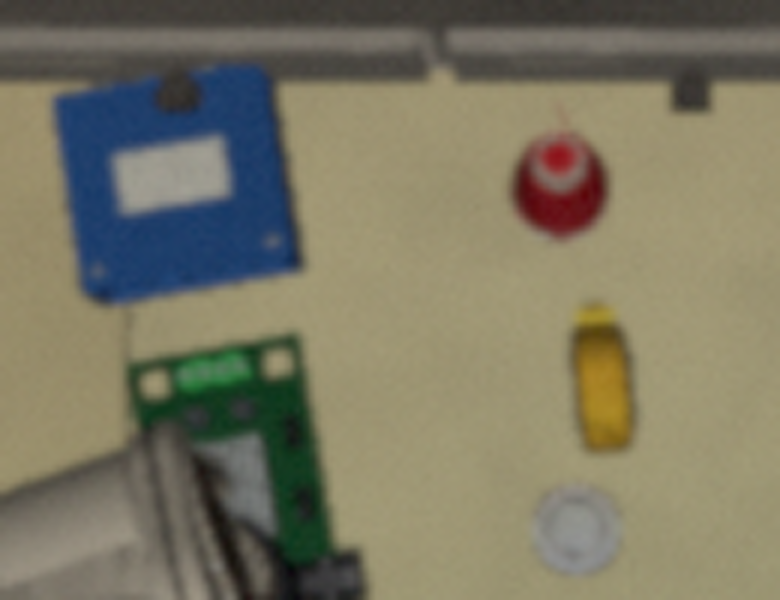

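View pics/scene3.png

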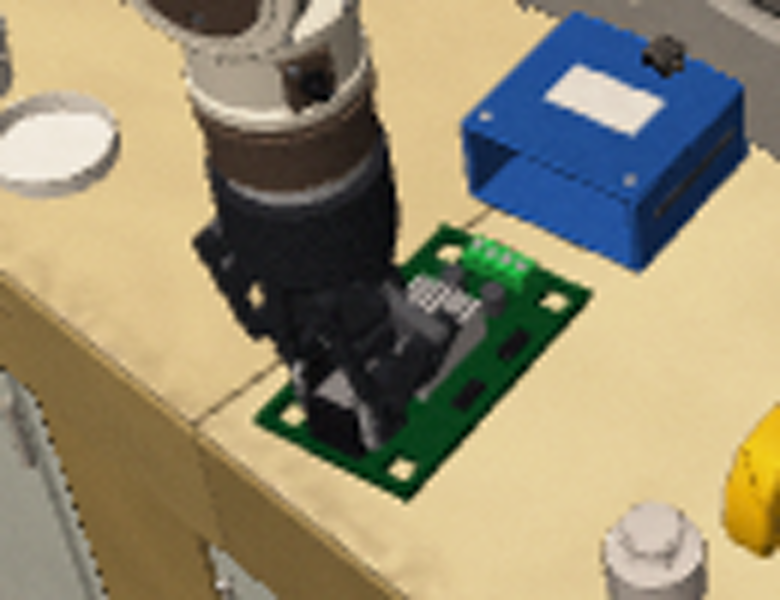

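Call:
{"name": "send_rows", "arguments": {
  "increments": [
    [[0,0,0.06,0,0,0],[0,0,0.04,0,0,0],[0,0,0.02,0,0,0],[0,0,0,0,0,0]]
  ]
}}

```text
clock: 4.47
eef_pos: [0.4053, 0.152, 0.0187]
tool_rot: [-0.087, 0.996, -0.0, -0.0]
ft_force: [0.0, 0.9, -1.3]
grip_width: 0.0291
```

Call:
{"name": "send_rows", "arguments": {
  "increments": [
    [[0,0,0.02,0,0,0],[0,0,0,0,0,0]]
  ]
}}

```text
clock: 4.72
eef_pos: [0.4054, 0.152, 0.0186]
tool_rot: [-0.087, 0.996, 0.0, 0.0]
ft_force: [-2.7, -1.0, 5.6]
grip_width: 0.0289
```

Call:
{"name": "send_rows", "arguments": {
  "increments": [
    [[0,0,0,0,0,0],[0,0,0,0,0,0],[0,0,0,0,0,0],[0,0,-0.4,0,0,0],[0,0,-0.9,0,0,0],[-0.4,0,-0.9,0,0,0],[-0.6,0,-0.4,0,0,0],[0,0,0,0,0,0]]
  ],
  "grip": 0
}}

```text
clock: 5.72
eef_pos: [0.4578, 0.1616, 0.1499]
tool_rot: [-0.087, 0.996, 0.001, 0.003]
ft_force: [-0.9, 0.1, -0.1]
grip_width: 0.0851
```

Call:
{"name": "send_rows", "arguments": {
  "increments": [
    [[0,0,0,0,0,0]]
  ]
}}

```text
clock: 5.85
eef_pos: [0.4533, 0.1603, 0.1468]
tool_rot: [-0.087, 0.996, -0.0, -0.001]
ft_force: [-0.0, 0.3, -0.5]
grip_width: 0.0855
```

```bash
python3 - <<'E'
from h import *
import pickle
o=obs();c=camera('wrist');save('w4',cv2.resize(c['color'],(800,600)));c['o']=o;pickle.dump(c,open('w4.pkl','wb'))
E
```

```text
{'clock': 5.85, 'joint_pos': [0.34, 0.2676, -0.2096, 1.096, 0.0, 0.1649], 'eef_pos': [0.4533, 0.1603, 0.1468], 'tool_rot': [-0.0874, 0.9962, -0.0003, -0.0012], 'ft_force': [-0.0058, 0.3064, -0.5489], 'ft_torque': [-0.0547, 0.0211, 0.0126], 'grip_width': 0.0855}
```

View pics/w4.png

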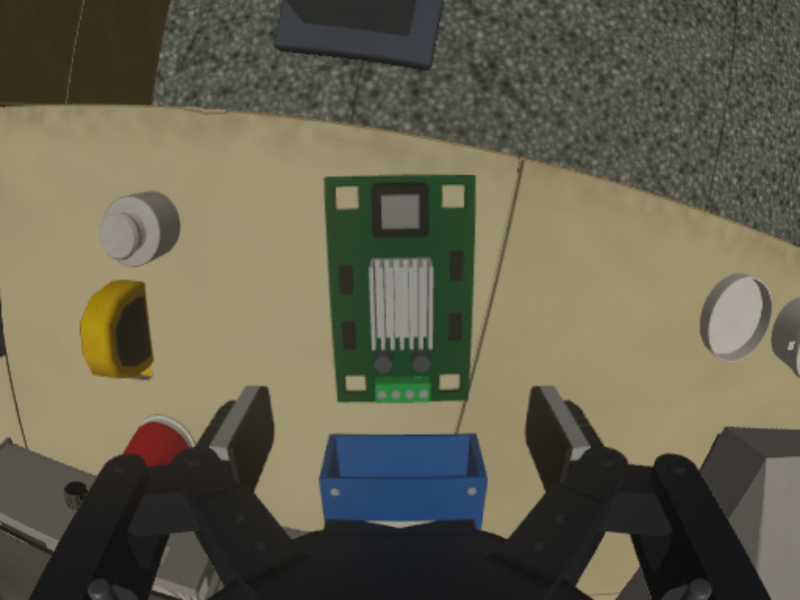

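```bash
python3 - <<'E'
from h import *
import pickle
c=pickle.load(open('w4.pkl','rb'));k=512/800
def f(u,v,z): return wz(c,(u+.5)*k-.5,(v+.5)*k-.5,z)
B=np.array([f(u,v,.006) for u,v in [(325,178),(474,176),(468,402),(338,402)]]);print(np.round(B,4),B.mean(0))
print([np.linalg.norm(B[i]-B[(i+1)%4]) for i in range(4)])
for a,b in((0,3),(1,2)): d=B[b]-B[a];print('yaw',np.degrees(np.arctan2(d[1],d[0])))
for a,b in((0,1),(3,2)): d=B[b]-B[a];print('yawy',np.degrees(np.arctan2(d[1],d[0])))
H=np.array([f(u,v,.030) for u,v in [(369,259),(433,259),(431,350),(372,350)]]);print(np.round(H,4),H.mean(0))
save('w4c',cv2.resize(c['color'][105:265,200:312],None,fx=3.75,fy=3.75,interpolation=cv2.INTER_CUBIC))
E
```

```text
[[0.3962 0.1049 0.006 ]
 [0.3797 0.1912 0.006 ]
 [0.5274 0.2205 0.006 ]
 [0.5428 0.1326 0.006 ]] [0.46153878 0.16228428 0.006     ]
[np.float64(0.08785321992472463), np.float64(0.15051229450898324), np.float64(0.08920162979619818), np.float64(0.14919725388272034)]
yaw 10.720268283178104
yaw 11.230758549273734
yawy 100.81808496212099
yawy 99.97574878206365
[[0.4349 0.1392 0.03  ]
 [0.4287 0.1741 0.03  ]
 [0.4828 0.1837 0.03  ]
 [0.4888 0.1494 0.03  ]] [0.45877861 0.16159389 0.03      ]
```

View pics/w4c.png

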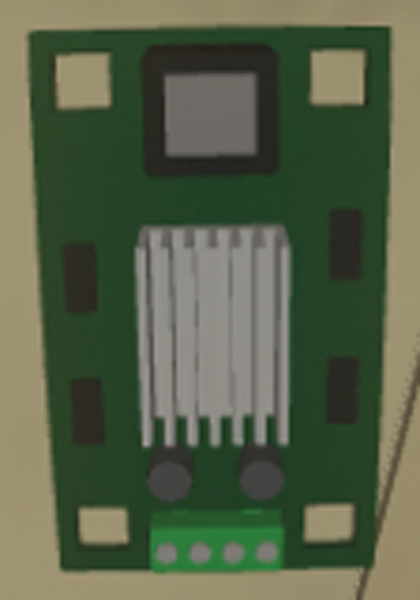

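```bash
python3 - <<'E'
from h import *
plan([.461,.1623,.03],100.5,3)
E
```

```text
[[-0.06, 0.0, 0.78, -0.0, -0.01, -0.02], [-0.06, 0.01, 0.78, -0.0, -0.0, -0.01], [-0.05, 0.0, 0.77, -0.0, -0.01, -0.02]] end [0.4608 0.1621 0.03  ]
```

Call:
{"name": "send_rows", "arguments": {
  "increments": [
    [[-0.06,0,0.78,0,0,-0.02],[-0.06,0.01,0.78,0,0,-0.02],[-0.05,0,0.75,0,0,-0.02],[0,0,0.2,0,0,0],[0,0,0.05,0,0,0],[0,0,0,0,0,0]]
  ]
}}

```text
clock: 6.65
eef_pos: [0.4633, 0.163, 0.0208]
tool_rot: [-0.093, 0.996, 0.0, 0.001]
ft_force: [-0.8, -0.6, 0.2]
grip_width: 0.0857
```

Call:
{"name": "send_rows", "arguments": {
  "increments": [
    [[0.04,0,0.1,0,0,0],[0,0,0,0,0,0]]
  ]
}}

```text
clock: 6.9
eef_pos: [0.4607, 0.1623, 0.0152]
tool_rot: [-0.093, 0.996, 0.0, 0.0]
ft_force: [-0.2, -0.2, 0.5]
grip_width: 0.0852
```

Call:
{"name": "send_rows", "arguments": {
  "increments": [
    [[0,0,0,0,0,0],[0,0,0,0,0,0],[0,0,0,0,0,0],[0,0,0,0,0,0],[0,0,0,0,0,0]]
  ],
  "grip": 1
}}

```text
clock: 7.52
eef_pos: [0.4612, 0.1625, 0.0152]
tool_rot: [-0.093, 0.996, 0.0, 0.0]
ft_force: [0.2, 0.8, 2.8]
grip_width: 0.035
```

```bash
python3 - <<'E'
from h import *
import pickle
o=obs();c=camera('wrist');save('w5',cv2.resize(c['color'],(800,600)));c['o']=o;pickle.dump(c,open('w5.pkl','wb'))
E
```

```text
{'clock': 7.525, 'joint_pos': [0.3388, 0.4397, -0.3596, 0.7705, 0.0001, 0.1532], 'eef_pos': [0.4612, 0.1625, 0.0152], 'tool_rot': [-0.0927, 0.9957, 0.0001, 0.0004], 'ft_force': [0.2227, 0.8409, 2.8415], 'ft_torque': [0.0258, 0.0391, -0.0092], 'grip_width': 0.035}
```

View pics/w5.png

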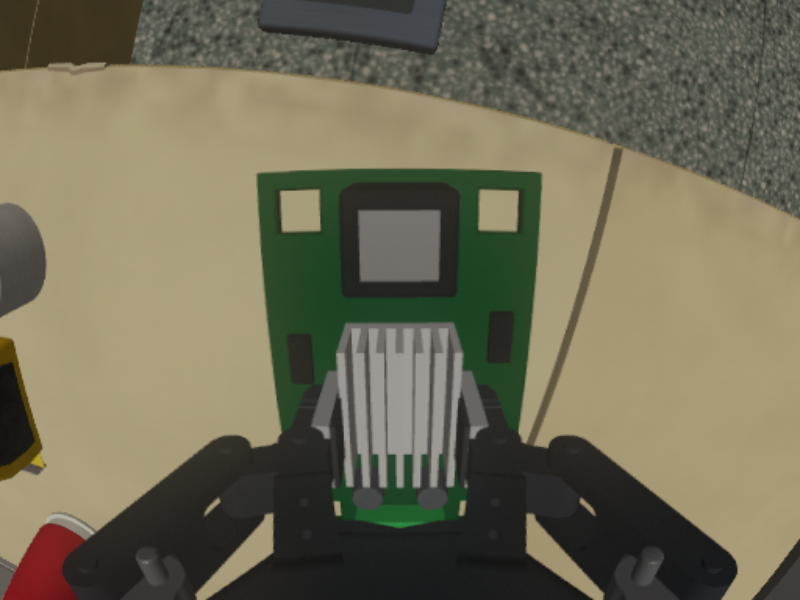

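```bash
python3 - <<'E'
from h import *
import pickle
c=pickle.load(open('w5.pkl','rb'));k=512/800;o=c['o'];r=R.from_quat(o['tool_rot'])
for u,v in [(300,211),(498.5,211)]:
    for z in (.003,): print(np.round(r.inv().apply(wz(c,(u+.5)*k-.5,(v+.5)*k-.5,z)-o['eef_pos']),4))
import copy
s={'eef_pos':[.4612,.1625,.1352],'tool_rot':o['tool_rot']}
plan([.5115,-.2591,.17],176.2,11,s)
E
```

```text
[ 0.0618 -0.0324  0.0121]
[0.0618 0.0308 0.0121]
[[0.05, -0.77, -0.06, -0.0, 0.0, -0.69], [0.14, -0.76, -0.06, -0.0, 0.0, -0.69], [0.23, -0.74, -0.06, -0.0, 0.0, -0.69], [0.32, -0.7, -0.06, -0.0, 0.0, -0.69], [0.4, -0.66, -0.07, -0.0, 0.0, -0.69], [0.48, -0.6, -0.06, -0.0, 0.0, -0.68], [0.55, -0.54, -0.07, -0.0, 0.0, -0.69], [0.61, -0.48, -0.06, -0.0, 0.0, -0.68], [0.66, -0.4, -0.07, -0.0, 0.0, -0.69], [0.71, -0.31, -0.06, -0.0, 0.0, -0.68], [0.73, -0.23, -0.07, -0.0, 0.0, -0.69]] end [ 0.5114 -0.2589  0.1701]
```

Call:
{"name": "send_rows", "arguments": {
  "increments": [
    [[0,0,-0.2,0,0,0],[0,0,-0.6,0,0,0],[0,0,-0.8,0,0,0],[0,0,-0.8,0,0,0],[0.05,-0.77,-0.06,0,0,-0.69],[0.14,-0.76,-0.06,0,0,-0.69],[0.23,-0.74,-0.06,0,0,-0.69],[0.32,-0.7,-0.06,0,0,-0.69]]
  ]
}}

```text
clock: 8.57
eef_pos: [0.4789, 0.0078, 0.1468]
tool_rot: [-0.329, 0.944, 0.0, -0.001]
ft_force: [0.1, 0.5, -2.0]
grip_width: 0.035
```

Call:
{"name": "send_rows", "arguments": {
  "increments": [
    [[0.4,-0.66,-0.07,0,0,-0.69],[0.48,-0.6,-0.06,0,0,-0.68],[0.55,-0.54,-0.07,0,0,-0.69],[0.61,-0.48,-0.06,0,0,-0.68],[0.66,-0.4,-0.07,0,0,-0.69],[0.71,-0.31,-0.06,0,0,-0.68],[0.73,-0.23,-0.07,0,0,-0.69],[0,0,0,0,0,0]]
  ]
}}

```text
clock: 9.57
eef_pos: [0.5106, -0.2615, 0.1695]
tool_rot: [-0.682, 0.731, 0.0, -0.0]
ft_force: [0.0, -0.5, -2.3]
grip_width: 0.035
```

Call:
{"name": "send_rows", "arguments": {
  "increments": [
    [[0,0,0,0,0,0],[0,0,0,0,0,0]]
  ]
}}

```text
clock: 9.82
eef_pos: [0.5105, -0.2578, 0.1695]
tool_rot: [-0.684, 0.73, 0.001, -0.0]
ft_force: [-0.8, 0.3, -2.3]
grip_width: 0.035
```

```bash
python3 - <<'E'
from h import *
import pickle
o=obs();c=camera('wrist');save('w6',cv2.resize(c['color'],(800,600)));c['o']=o;pickle.dump(c,open('w6.pkl','wb'))
E
```

```text
{'clock': 9.825, 'joint_pos': [-0.4678, 0.4205, 0.0761, 1.2278, 0.0003, -1.9738], 'eef_pos': [0.5105, -0.2578, 0.1695], 'tool_rot': [-0.6838, 0.7297, 0.0007, -0.0001], 'ft_force': [-0.8463, 0.2585, -2.28], 'ft_torque': [0.0707, -0.019, -0.0313], 'grip_width': 0.035}
```

View pics/w6.png

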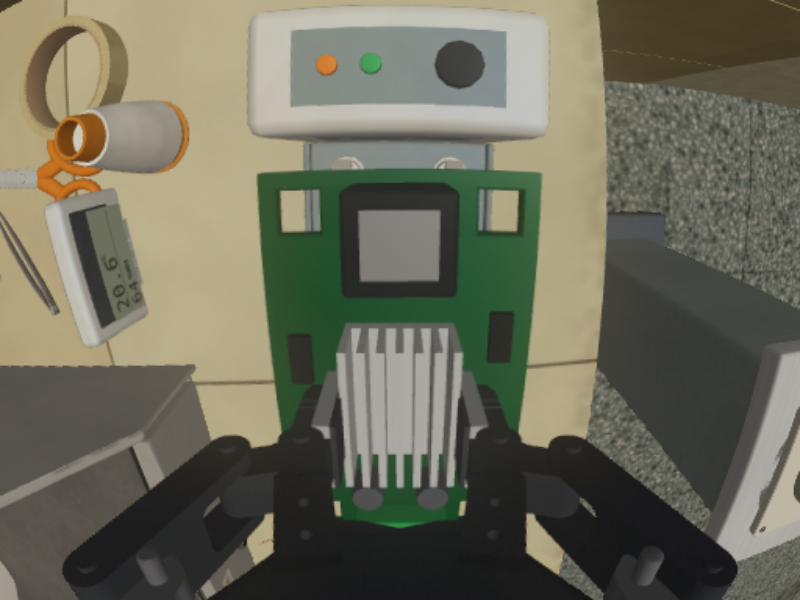

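Call:
{"name": "send_rows", "arguments": {
  "increments": [
    [[0,0,0.6,0,0,0],[0,0,0.6,0,0,0],[0,0,0.4,0,0,0],[0,0,0.2,0,0,0],[0,0,0,0,0,0],[0,0,0,0,0,0]]
  ]
}}

```text
clock: 10.62
eef_pos: [0.5117, -0.2592, 0.0809]
tool_rot: [-0.684, 0.73, -0.001, 0.0]
ft_force: [-0.3, 0.1, -1.9]
grip_width: 0.035
```

```bash
python3 - <<'E'
from h import *
import pickle
o=obs();c=camera('wrist');c['o']=o;pickle.dump(c,open('w7.pkl','wb'))
save('w7',cv2.resize(c['color'][85:205,155:355],None,fx=4,fy=4,interpolation=cv2.INTER_CUBIC))
E
```

```text
{'clock': 10.625, 'joint_pos': [-0.4689, 0.4954, -0.0521, 1.0214, -0.0, -1.9742], 'eef_pos': [0.5117, -0.2592, 0.0809], 'tool_rot': [-0.6836, 0.7299, -0.0009, 0.0003], 'ft_force': [-0.2898, 0.0585, -1.9], 'ft_torque': [-0.0229, 0.0115, 0.0554], 'grip_width': 0.035}
```

View pics/w7.png

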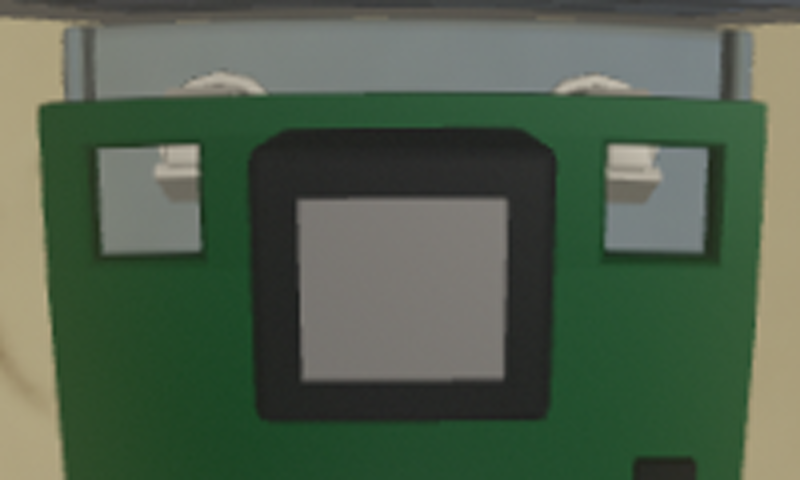

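Call:
{"name": "send_rows", "arguments": {
  "increments": [
    [[-0.6,0,-0.2,0,0,0],[-0.6,0,-0.2,0,0,0],[0,0,0,0,0,0],[0,0,0,0,0,0],[0,0,0,0,0,0]]
  ]
}}

```text
clock: 11.3
eef_pos: [0.5148, -0.2, 0.0998]
tool_rot: [-0.683, 0.73, -0.0, -0.0]
ft_force: [-0.1, 0.2, -3.1]
grip_width: 0.0348
```

```bash
python3 - <<'E'
from h import *
import pickle
o=obs();c=camera('wrist');c['o']=o;pickle.dump(c,open('w8.pkl','wb'))
save('w8',cv2.resize(c['color'][:205,105:405],None,fx=2.66,fy=2.66,interpolation=cv2.INTER_CUBIC))
E
```

```text
{'clock': 11.3, 'joint_pos': [-0.3703, 0.44, -0.0882, 1.0424, -0.0003, -1.8744], 'eef_pos': [0.5148, -0.2, 0.0998], 'tool_rot': [-0.6831, 0.7303, -0.0002, -0.0001], 'ft_force': [-0.0993, 0.1775, -3.088], 'ft_torque': [0.019, -0.0503, 0.0325], 'grip_width': 0.0348}
```

View pics/w8.png

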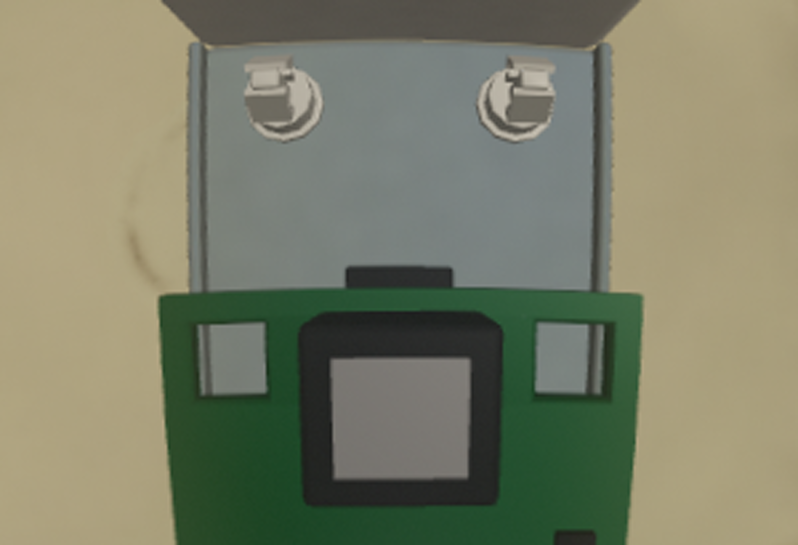

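```bash
python3 - <<'E'
from h import *
import pickle
c=pickle.load(open('w8.pkl','rb'))
a=cv2.resize(c['color'][15:60,190:235],None,fx=8.5,fy=8.5,interpolation=cv2.INTER_CUBIC)
b=cv2.resize(c['color'][15:60,275:320],None,fx=8.5,fy=8.5,interpolation=cv2.INTER_CUBIC)
save('w8c',np.hstack([a,b]))
E
```

```text
(no output)
```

View pics/w8c.png

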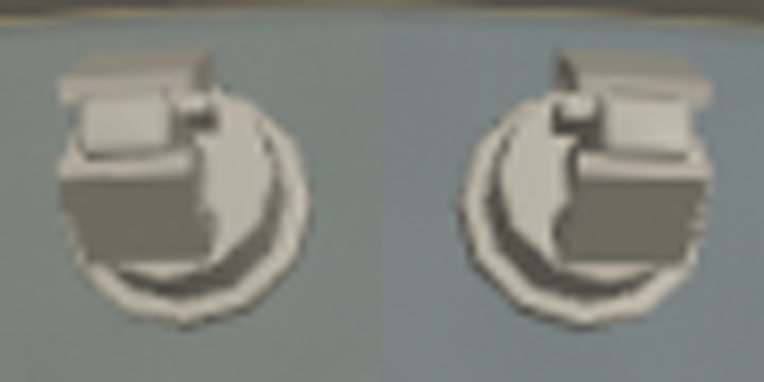

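```bash
python3 - <<'E'
from h import *
import pickle
c=pickle.load(open('w8.pkl','rb'));o=c['o'];r=R.from_quat(o['tool_rot'])
W=[]
for x,y,x0 in [(127,121,190),(265,121,275)]:
    u=x0+(x+.5)/8.5-.5;v=15+(y+.5)/8.5-.5
    for z in (.044,): p=wz(c,u,v,z);W.append(p);print(np.round(p,4),np.round(r.inv().apply(p-o['eef_pos']),4))
W=np.array(W);d=W[1]-W[0];print('dist',np.linalg.norm(d),'yaw of tool y:',np.degrees(np.arctan2(d[1],d[0])))
yv=d/np.linalg.norm(d);xv=np.cross(yv,[0,0,1]);print('center',W.mean(0)+xv*.062, 'xaxis',xv)
yy=r.apply([0,1,0]);print('tool y yaw',np.degrees(np.arctan2(yy[1],yy[0])))
E
```

```text
[ 0.5395 -0.3289  0.044 ] [ 0.127  -0.0332  0.0558]
[ 0.4761 -0.3247  0.044 ] [0.127  0.0304 0.0558]
dist 0.06354532590135553 yaw of tool y: 176.16034757326264
center [ 0.51190345 -0.26492641  0.044     ] xaxis [ 0.06696443  0.99775536 -0.        ]
tool y yaw 176.17572338969686
```

```bash
python3 - <<'E'
from h import *
import pickle
t=pickle.load(open('top0.pkl','rb'));s=pickle.load(open('scene0.pkl','rb'))
save('tp',cv2.resize(t['color'][180:230,305:400],None,fx=8.4,fy=8.4,interpolation=cv2.INTER_CUBIC))
save('sp',cv2.resize(s['color'][228:300,275:355],None,fx=8,fy=8,interpolation=cv2.INTER_CUBIC))
P=cloud(t)
# housing top
m=(P[...,2]>.12)&(P[...,2]<.15)&(P[...,0]<.62)&(P[...,1]<-.3)&(P[...,1]>-.45);q=P[m];print(m.sum(),q.mean(0),cv2.minAreaRect((q[:,:2]*1000).astype(np.float32)))
S=cloud(s)
m=(S[...,2]>.12)&(S[...,2]<.15)&(S[...,0]<.62)&(S[...,1]<-.3)&(S[...,1]>-.45);q=S[m];print(m.sum(),q.mean(0),cv2.minAreaRect((q[:,:2]*1000).astype(np.float32)))
# posts via depth
for nm,C in(('t',P),('s',S)):
  m=(C[...,2]>.028)&(C[...,2]<.05)&(C[...,0]>.45)&(C[...,0]<.57)&(C[...,1]<-.17)&(C[...,1]>-.335)
  n,l,st,ce=cv2.connectedComponentsWithStats(m.astype(np.uint8))
  for i in range(1,n):
    if st[i,4]>3:print(nm,st[i,4],np.round(C[l==i].mean(0),4),C[l==i][:,2].max())
E
```

```text
802 [ 0.50307877 -0.3712594   0.13027003] ((504.2282409667969, -373.26904296875), (54.066158294677734, 118.20215606689453), 86.22180938720703)
1161 [ 0.4967737  -0.37352246  0.12866875] ((501.2443542480469, -372.6851501464844), (51.81120681762695, 117.94853973388672), 85.68598175048828)
t 22 [ 0.5468 -0.2064  0.039 ] 0.04748981580832279
t 16 [ 0.5391 -0.3272  0.0412] 0.04813011271671197
t 19 [ 0.4836 -0.2021  0.0406] 0.04912194347105858
t 22 [ 0.4748 -0.3226  0.0401] 0.04799690646210131
s 35 [ 0.5449 -0.2067  0.0371] 0.04590024880489052
s 36 [ 0.4808 -0.2019  0.0371] 0.04586172530355037
s 15 [ 0.5363 -0.3246  0.0389] 0.04601779984263987
s 42 [ 0.4724 -0.3253  0.0376] 0.044803725901699676
```

View pics/tp.png

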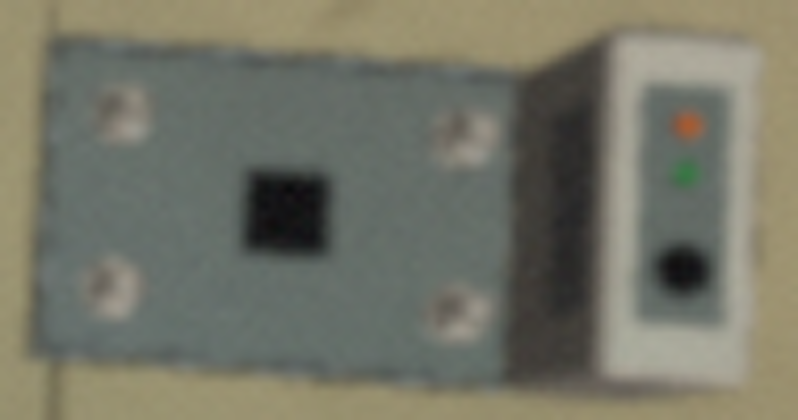

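View pics/sp.png

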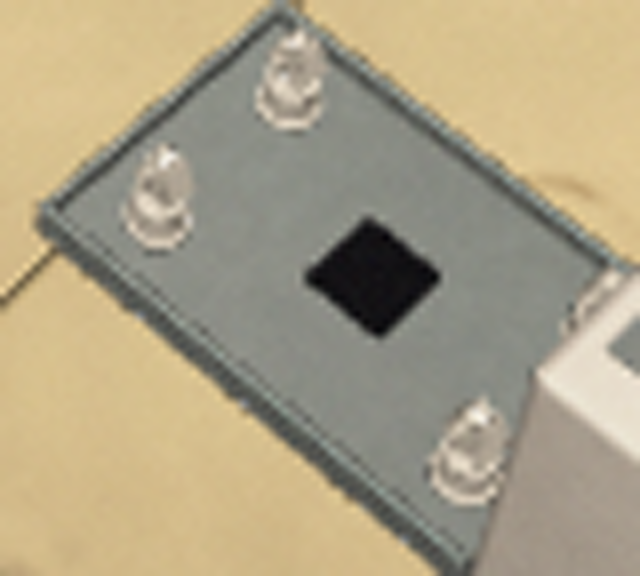

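Call:
{"name": "send_rows", "arguments": {
  "increments": [
    [[0.4,0,0.1,0,0,0],[0.5,0,0.2,0,0,0],[0.4,-0.01,0.2,0,0,0],[0,0,0,0,0,0],[0,0,0,0,0,0]]
  ]
}}

```text
clock: 11.98
eef_pos: [0.5108, -0.2642, 0.0745]
tool_rot: [-0.683, 0.73, 0.0, 0.0]
ft_force: [-0.1, 0.5, -2.3]
grip_width: 0.0347
```

```bash
python3 - <<'E'
from h import *
import pickle
o=obs();c=camera('wrist');c['o']=o;pickle.dump(c,open('w9.pkl','wb'))
save('w9',cv2.resize(c['color'][85:165,155:355],None,fx=4,fy=4,interpolation=cv2.INTER_CUBIC))
plan([.5117,-.2649,.0745],176.16,1)
E
```

```text
{'clock': 11.975, 'joint_pos': [-0.4776, 0.5065, -0.0522, 1.013, 0.0004, -1.982], 'eef_pos': [0.5108, -0.2642, 0.0745], 'tool_rot': [-0.6833, 0.7302, 0.0005, 0.0001], 'ft_force': [-0.0537, 0.4708, -2.3231], 'ft_torque': [0.0091, 0.0238, -0.0111], 'grip_width': 0.0347}
[[0.02, -0.01, 0.01, 0.0, 0.0, 0.01]] end [ 0.5115 -0.265   0.0743]
```

View pics/w9.png

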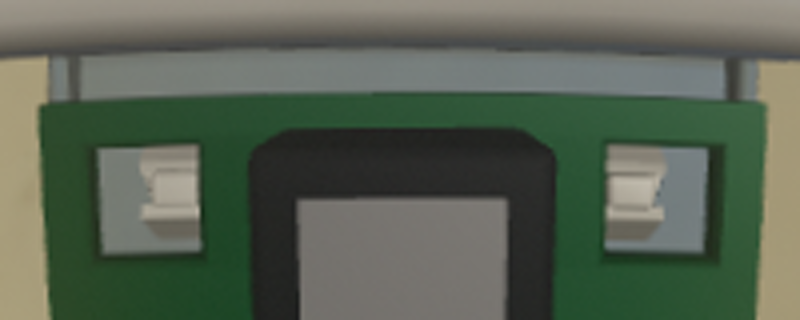

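Call:
{"name": "send_rows", "arguments": {
  "increments": [
    [[0,0,0.1,0,0,0],[0,0,0.1,0,0,0],[0,0,0.1,0,0,0],[0,0,0.06,0,0,0],[0,0,0,0,0,0]]
  ]
}}

```text
clock: 12.65
eef_pos: [0.5108, -0.2639, 0.0564]
tool_rot: [-0.684, 0.73, 0.0, -0.0]
ft_force: [0.6, 0.2, -2.3]
grip_width: 0.0348
```

```bash
python3 - <<'E'
from h import *
import pickle
o=obs();c=camera('wrist');c['o']=o;pickle.dump(c,open('w10.pkl','wb'))
save('w10',cv2.resize(c['color'][85:165,155:355],None,fx=4,fy=4,interpolation=cv2.INTER_CUBIC))
E
```

```text
{'clock': 12.65, 'joint_pos': [-0.4768, 0.5257, -0.0733, 0.9726, -0.0, -1.982], 'eef_pos': [0.5108, -0.2639, 0.0564], 'tool_rot': [-0.6835, 0.7299, 0.0004, -0.0001], 'ft_force': [0.5509, 0.2271, -2.2975], 'ft_torque': [-0.0252, -0.0425, 0.054], 'grip_width': 0.0348}
```

View pics/w10.png

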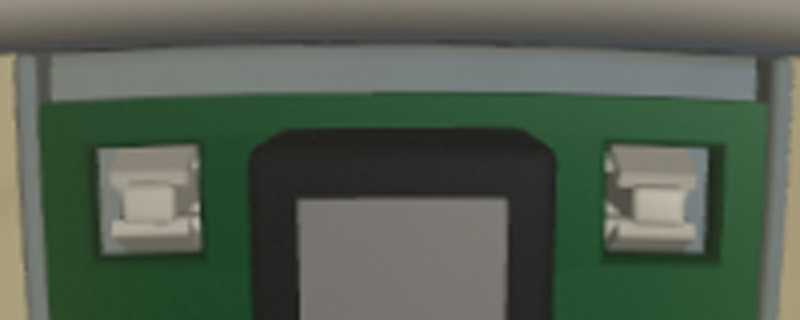

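Call:
{"name": "send_rows", "arguments": {
  "increments": [
    [[0,0,0.06,0,0,0],[0,0,0.06,0,0,0],[0,0,0,0,0,0]]
  ]
}}

```text
clock: 13.08
eef_pos: [0.5114, -0.2637, 0.0509]
tool_rot: [-0.684, 0.73, 0.0, 0.0]
ft_force: [0.5, 1.6, -0.8]
grip_width: 0.035
```

```bash
python3 - <<'E'
from h import *
obs()
E
```

```text
{'clock': 13.075, 'joint_pos': [-0.4766, 0.5318, -0.0794, 0.9594, 0.0009, -1.9819], 'eef_pos': [0.5114, -0.2637, 0.0509], 'tool_rot': [-0.6836, 0.7299, 0.0, 0.0005], 'ft_force': [0.4705, 1.6127, -0.7677], 'ft_torque': [0.4776, -0.0648, -0.1165], 'grip_width': 0.035}
```

Call:
{"name": "send_rows", "arguments": {
  "increments": [
    [[-0.01,0,0.02,0,0,0],[0,0,0.04,0,0,0],[0,0,0,0,0,0]]
  ]
}}

```text
clock: 13.45
eef_pos: [0.512, -0.2638, 0.049]
tool_rot: [-0.684, 0.73, -0.001, 0.001]
ft_force: [-0.3, 2.0, 5.0]
grip_width: 0.0351
```

```bash
python3 - <<'E'
from h import *
obs()
E
```

```text
{'clock': 13.45, 'joint_pos': [-0.4759, 0.5337, -0.0821, 0.9527, 0.0005, -1.9811], 'eef_pos': [0.512, -0.2638, 0.049], 'tool_rot': [-0.6835, 0.7299, -0.001, 0.0006], 'ft_force': [-0.2846, 2.0443, 4.9916], 'ft_torque': [0.5673, 0.0611, -0.0552], 'grip_width': 0.0351}
```

Call:
{"name": "send_rows", "arguments": {
  "increments": [
    [[-0.02,0,0.04,0,0,0],[0,0,0.04,0,0,0],[0,0,0,0,0,0]]
  ]
}}

```text
clock: 13.82
eef_pos: [0.5124, -0.2635, 0.0448]
tool_rot: [-0.683, 0.73, -0.002, 0.0]
ft_force: [0.9, 0.3, 3.0]
grip_width: 0.0349
```

```bash
python3 - <<'E'
from h import *
obs()
E
```

```text
{'clock': 13.825, 'joint_pos': [-0.4746, 0.538, -0.0873, 0.942, -0.0005, -1.9795], 'eef_pos': [0.5124, -0.2635, 0.0448], 'tool_rot': [-0.6834, 0.73, -0.0017, 0.0003], 'ft_force': [0.8773, 0.307, 3.0426], 'ft_torque': [-0.0493, -0.3366, -0.0833], 'grip_width': 0.0349}
```

Call:
{"name": "send_rows", "arguments": {
  "increments": [
    [[0,0,0.04,0,0,0],[0,0,0.04,0,0,0],[0,0,0,0,0,0]]
  ]
}}

```text
clock: 14.2
eef_pos: [0.5106, -0.263, 0.0392]
tool_rot: [-0.683, 0.73, 0.0, -0.001]
ft_force: [-0.4, -2.6, -1.1]
grip_width: 0.035
```

```bash
python3 - <<'E'
from h import *
obs()
E
```

```text
{'clock': 14.2, 'joint_pos': [-0.4751, 0.5444, -0.0932, 0.934, -0.0011, -1.9796], 'eef_pos': [0.5106, -0.263, 0.0392], 'tool_rot': [-0.6833, 0.7301, 0.0002, -0.0007], 'ft_force': [-0.389, -2.5689, -1.0899], 'ft_torque': [-0.4495, -0.1546, -0.0449], 'grip_width': 0.035}
```

Call:
{"name": "send_rows", "arguments": {
  "increments": [
    [[0.01,0,0.04,0,0,0],[0.01,0,0.04,0,0,0],[0,0,0,0,0,0]]
  ]
}}

```text
clock: 14.58
eef_pos: [0.5107, -0.2631, 0.039]
tool_rot: [-0.683, 0.73, 0.0, 0.0]
ft_force: [-7.5, 3.3, 21.6]
grip_width: 0.0349
```

```bash
python3 - <<'E'
from h import *
import pickle
obs();c=camera('wrist')
save('w11',cv2.resize(c['color'][85:205,155:355],None,fx=4,fy=4,interpolation=cv2.INTER_CUBIC))
E
```

```text
{'clock': 14.575, 'joint_pos': [-0.476, 0.544, -0.0944, 0.9323, 0.0006, -1.981], 'eef_pos': [0.5107, -0.2631, 0.039], 'tool_rot': [-0.6835, 0.73, 0.0, 0.0003], 'ft_force': [-7.5322, 3.2982, 21.6367], 'ft_torque': [0.7992, 1.5801, -0.1029], 'grip_width': 0.0349}
```

View pics/w11.png

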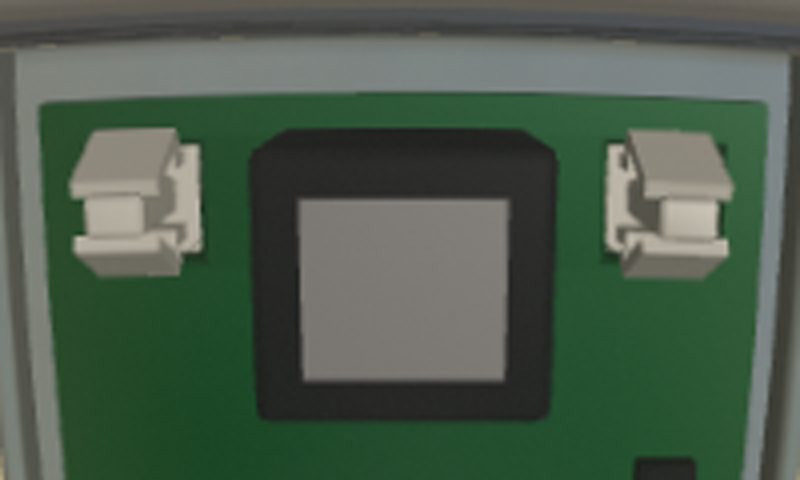

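Call:
{"name": "send_rows", "arguments": {
  "increments": [
    [[0,0,-0.06,0,0,0],[0,0,0,0,0,0]]
  ]
}}

```text
clock: 14.88
eef_pos: [0.5106, -0.263, 0.0392]
tool_rot: [-0.684, 0.73, 0.001, 0.0]
ft_force: [-3.3, 2.7, 7.3]
grip_width: 0.0347
```

Call:
{"name": "send_rows", "arguments": {
  "increments": [
    [[0,0,0,0,0,0],[0,0,0,0,0,0],[0,0,0,0,0,0],[0,0,0,0,0,0],[0,0,-0.2,0,0,0],[0,0,-0.6,0,0,0],[0,0,-0.8,0,0,0],[0,0,-0.8,0,0,0]]
  ],
  "grip": 0
}}

```text
clock: 15.88
eef_pos: [0.5111, -0.2636, 0.1607]
tool_rot: [-0.683, 0.73, -0.0, 0.0]
ft_force: [0.4, -0.9, -0.3]
grip_width: 0.0855
```

Call:
{"name": "send_rows", "arguments": {
  "increments": [
    [[-0.3,0,-0.5,0,0,0],[-0.5,0,-0.2,0,0,0],[0,0,0,0,0,0],[0,0,0,0,0,0]]
  ]
}}

```text
clock: 16.38
eef_pos: [0.5136, -0.2239, 0.1939]
tool_rot: [-0.684, 0.73, -0.0, -0.0]
ft_force: [-0.7, 1.0, -0.5]
grip_width: 0.0853
```

```bash
python3 - <<'E'
from h import *
import pickle
o=obs();c=camera('wrist');c['o']=o;pickle.dump(c,open('w12.pkl','wb'));save('w12',cv2.resize(c['color'],(800,600)))
s=camera('scene');save('s12',cv2.resize(s['color'][205:305,255:385],None,fx=6,fy=6,interpolation=cv2.INTER_CUBIC))
E
```

```text
{'clock': 16.375, 'joint_pos': [-0.4109, 0.3819, 0.0829, 1.2716, -0.0004, -1.9161], 'eef_pos': [0.5136, -0.2239, 0.1939], 'tool_rot': [-0.6835, 0.7299, -0.0002, -0.0002], 'ft_force': [-0.7311, 0.9826, -0.4862], 'ft_torque': [-0.0041, 0.0324, 0.0193], 'grip_width': 0.0853}
```

View pics/w12.png

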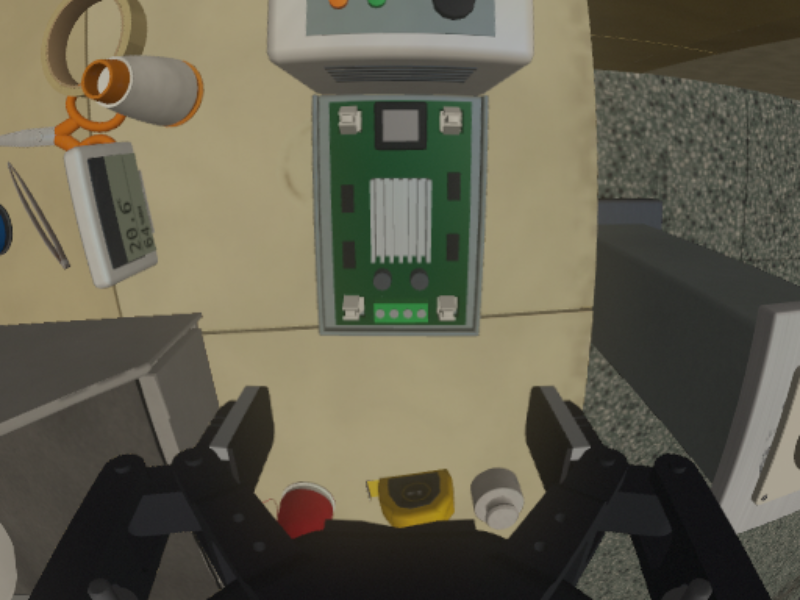

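View pics/s12.png

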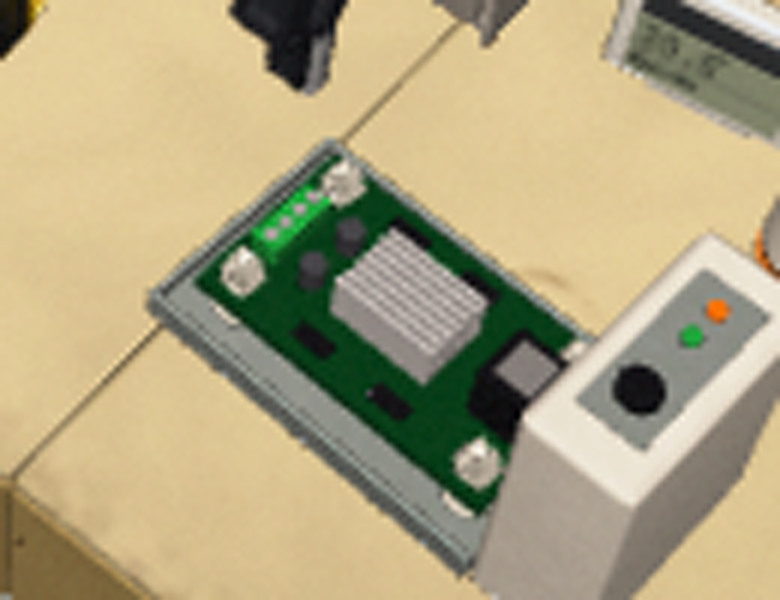

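```bash
python3 - <<'E'
from h import *
import pickle
c=pickle.load(open('w12.pkl','rb'))
save('w12c',cv2.resize(c['color'][55:220,195:320],None,fx=3.6,fy=3.6,interpolation=cv2.INTER_CUBIC))
print(c.keys())
for n in ['scene','top']:
    s=camera(n);C=cloud(s);col=s['color'].astype(int)
    m=(col[...,1]>col[...,0]+25)&(col[...,1]>col[...,2]+15)&(col[...,1]<130)&(C[...,1]<-.17)&(C[...,1]>-.36)&(C[...,0]<.57)&(C[...,0]>.45)&(C[...,2]<.036)&(C[...,2]>.02)
    q=C[m];A=np.c_[q[:,0]-.5113,q[:,1]+.2648,np.ones(len(q))];f=np.linalg.lstsq(A,q[:,2],rcond=None)[0];print(n,m.sum(),'slope',f,q.mean(0))
# corners via wrist at z=.030
o=c['o']
E
```

```text
dict_keys(['color', 'z_map', 'intrinsics', 'mount', 'o'])
scene 884 slope [0.00157102 0.00186305 0.0287935 ] [ 0.49863153 -0.26054707  0.02878152]
top 224 slope [-0.00647067  0.00677516  0.03006915] [ 0.51103275 -0.2196996   0.03037644]
```

View pics/w12c.png

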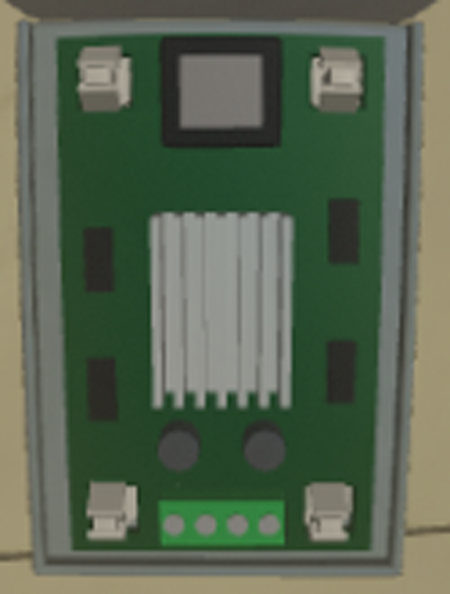

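```bash
python3 - <<'E'
from h import *
t=camera('top');P=cloud(t)
for u,v in [(254,170),(261,204),(256,228)]: print(np.round(P[v,u],3))
obs();job_done()
E
```

```text
[ 0.604 -0.007  0.097]
[ 0.51  -0.028  0.054]
[ 0.439 -0.013  0.042]
{'clock': 16.625, 'joint_pos': [-0.4116, 0.3831, 0.0827, 1.2716, -0.0001, -1.9158], 'eef_pos': [0.5134, -0.2241, 0.1932], 'tool_rot': [-0.6832, 0.7302, 0.0005, -0.0003], 'ft_force': [0.1252, 0.074, 0.2198], 'ft_torque': [-0.0461, -0.0226, 0.0138], 'grip_width': 0.0855}
the job is handed in; nothing more can be done
```

I drew the board out of the carrier by its relay and set it flat on the free worktop. I then let go, took it again by the heat sink, and pressed it onto the four standoffs with the relay end next to the white housing. The job was handed in at about 16.6 s of the 53 s allowed.

**Fit:** all four snap heads stand through their holes. I saw the barbs spread over the board at the housing end close up. The two at the far end look the same in the picture taken from above.

**Height and level:** the board's top face measured 29–30 mm above the worktop, against 30 mm when fully home. Its tilt was under 0.7 %, which is within noise.

**Force:** the last press read about 22 N upward on the wrist, with sideways readings up to 7.5 N. The gripper is now open and clear, with the force reading near zero.

**Bystanders:** spot depth checks for the cone and the weight match the start to about 1 mm. At the tape measure's pixel the height read 54 mm instead of 62 mm at the start. The position agreed to 1 mm and it looks undisturbed in the picture, so I take this as depth noise on its edge.

**One disagreement:** my first top-camera reading of the standoffs was about 6 mm off along the unit's length, because I had marked the wrong part of the heads. The wrist view, the depth data and the housing position all agreed on the corrected place before I lowered the board.

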